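Build up a crosswise drying stack of turning blanks

TASK

Take the four thick beech blanks from the sloping rack and build the drying stack on the small pallet two layers higher: first a pair laid crosswise over the pair already there, then a pair turned back crosswise over that, each pair set out at the ends of the blanks beneath so that all edges of the square stack are flush. Set the blanks down without dropping them, keep the bottom pair in place, and leave the slim dark blank in the rack and the glue bottle, candle cup and pencil where they are.

Things in the scene. Friction and masses are not known exactly. Their poses are not given: they have to be found in the camera images.
- blank_1: Grey-brown squared beech blank, 30 x 111 x 30 mm, 50 to 95 g. Origin: centre of its 30 x 111 underside; y along its length, x across, z from underside to top. One of the four alike blanks to stack. Starts in a bay of the sloping rack: y up the slope (towards the robot), z square to the deck (25 degrees from vertical), lower end within 7 mm of the rack's lip. 30 mm is free on each side.
- blank_2: Grey-brown squared beech blank, 30 x 111 x 30 mm, 50 to 95 g. Origin: centre of its 30 x 111 underside; y along its length, x across, z from underside to top. One of the four alike blanks to stack. Starts in a bay of the sloping rack: y up the slope (towards the robot), z square to the deck (25 degrees from vertical), lower end within 7 mm of the rack's lip. 30 mm is free on each side.
- blank_3: Grey-brown squared beech blank, 30 x 111 x 30 mm, 50 to 95 g. Origin: centre of its 30 x 111 underside; y along its length, x across, z from underside to top. One of the four alike blanks to stack. Starts in a bay of the sloping rack: y up the slope (towards the robot), z square to the deck (25 degrees from vertical), lower end within 7 mm of the rack's lip. 30 mm is free on each side.
- blank_4: Grey-brown squared beech blank, 30 x 111 x 30 mm, 50 to 95 g. Origin: centre of its 30 x 111 underside; y along its length, x across, z from underside to top. One of the four alike blanks to stack. Starts in a bay of the sloping rack: y up the slope (towards the robot), z square to the deck (25 degrees from vertical), lower end within 7 mm of the rack's lip. 30 mm is free on each side.
- blank_1_centre (a point): Middle of the solid of blank_1, 15 mm above its origin; axes as the blank's. Any of the four long faces may lie downward in the stack.
- blank_2_centre (a point): Middle of the solid of blank_2, 15 mm above its origin; axes as the blank's. Any of the four long faces may lie downward in the stack.
- blank_3_centre (a point): Middle of the solid of blank_3, 15 mm above its origin; axes as the blank's. Any of the four long faces may lie downward in the stack.
- blank_4_centre (a point): Middle of the solid of blank_4, 15 mm above its origin; axes as the blank's. Any of the four long faces may lie downward in the stack.
- slim_blank: Dark walnut squared blank, slimmer than the others: 20 x 121 x 20 mm. Origin: centre of its 20 x 121 underside; y along its length, x across, z from underside to top. It lies in one of the five rack bays (which one varies) and stays there.
- rack: Plywood rack fixed to the bench, 340 mm wide (y), 125 mm deep (x), origin under its middle on the bench. Deck rises 25 degrees from its far edge (14 mm high, +x, away from the robot) to its near edge (67 mm). A 14 mm lip along the low far edge stops the blanks; beads 5 mm wide and 5 mm high part five bays, 64 mm apart.
- pallet: Small slatted wooden pallet fixed to the bench, 150 x 150 mm, deck 22 mm above the bench. Origin at the bench below its centre. The bottom pair of blanks lies on it parallel to its y axis.
- base_near: Grey-brown squared beech blank, 30 x 111 x 30 mm, 50 to 95 g. Origin: centre of its 30 x 111 underside; y along its length, x across, z from underside to top. One of the bottom pair that already lies loose on the pallet, at pallet x = -40.5 mm (nearer the robot), length along the pallet's y, top 52 mm above the bench.
- base_far: Grey-brown squared beech blank, 30 x 111 x 30 mm, 50 to 95 g. Origin: centre of its 30 x 111 underside; y along its length, x across, z from underside to top. One of the bottom pair that already lies loose on the pallet, at pallet x = +40.5 mm, length along the pallet's y, top 52 mm above the bench.
- layer2_left (a point): Place in the second layer: where the centre of the underside of a blank belongs, at pallet x = 0, y = +40.5 mm, 52 mm above the bench. The blank lies along the pallet's x (crosswise over the bottom pair), its ends and outer face flush with the bottom pair's outer faces and ends. Axes as the pallet's.
- layer2_right (a point): Place in the second layer: where the centre of the underside of a blank belongs, at pallet x = 0, y = -40.5 mm, 52 mm above the bench. The blank lies along the pallet's x (crosswise over the bottom pair), its ends and outer face flush with the bottom pair's outer faces and ends. Axes as the pallet's.
- layer3_near (a point): Place in the third layer: where the centre of the underside of a blank belongs, at pallet x = -40.5 mm, y = 0, 82 mm above the bench. The blank lies along the pallet's y (like the bottom pair), flush over the second layer. Axes as the pallet's.
- layer3_far (a point): Place in the third layer: where the centre of the underside of a blank belongs, at pallet x = +40.5 mm, y = 0, 82 mm above the bench. The blank lies along the pallet's y (like the bottom pair), flush over the second layer. Axes as the pallet's.
- thin_glue: Bystander: small white glue bottle standing beyond the pallet on the left, 34 mm across, 95 mm tall, origin under its centre.
- candle_cup: Bystander: turned light-wood candle cup, 67 mm across, 62 mm tall, standing beyond the rack, origin under its centre.
- pencil: Bystander: red pencil, 8 x 166 mm, 10 mm high, lying on the bench beyond the rack, length along its y, origin under its centre.
Mind the look-alikes: they are no part of the job. Leave any green look-alike of the blank_3 alone.

How it is judged:
By the outcome, as a careful person would: the job done as asked, in the order asked, and still so for the second after the job is handed in, with the robot touching nothing.
It also fails if it takes over 72 s, if anything falls off the work surface, if the arm or the gripper's body presses on something with over 40 N, if the wrist force passes 120 N, or if a joint passes its speed limit or range.

ROBOT

A 7-joint arm with a two-finger parallel gripper is mounted at the origin on a cart in front of the work surface, level with it; the furniture and walls round the work are solid. World frame = base frame: x ahead of the robot, y to its left, z up, the work surface at z = 0. Lengths are in m, angles in rad, forces in N, time in s.
With the tool pointing down it reaches from about 0.4 to 0.85 m from the base axis. Payload 10.4 kg.
Tool frame: the origin (TCP) lies on the centre line of the jaws, within the pads' length; the fingertips stand 14 mm ahead of it and the grasp point (between the pads) lies 5 mm behind it (manip.tip_reach is the distance from the TCP to the fingertips, in m); z points along the fingers, y is the line along which they close (so a half turn about z gives the same grasp; the last joint's range is limited). The gripper opens to 85 mm and grips with 20 to 120 N. Pads are 22 mm wide; open, the fingers measure 114 mm over their backs; the gripper's body (76 mm by 85 mm) begins 54 mm behind the grasp point. The pads swing forward as they close: fully open they stand 13 mm farther back than shut.
Start: joints at [-1.175, 0.332, -0.065, 1.46, 0.022, 1.35, -0.088], TCP at [0.254, 0.571, 0.245] pointing down, gripper open.
Joint ranges: [-2.6, 2.6], [-0.5, 2.12], [-1.47, 1.34], [0.16, 2.42], [-1.27, 4.41], [0.06, 2.06], [-2.6, 2.6]. Speed limits (rad/s): [2.22, 2.22, 2.79, 2.79, 3.14, 3.14, 3.14].

INTERFACE

Orientations are given as a unit quaternion [x, y, z, w].
In Python, from workcell import manip gives the robot as it stands.
- The arm moves only by the shell command python3 -m pendant 'ROWS' [FORCE]. ROWS is JSON, a list of rows, each a list of 7 numbers: the shift along the tool's x, y, z in units of 50 mm (1.0 is 50 mm), then the turn, a rotation vector about the tool's x, y, z in units of 8 degrees (1.0 is 8 degrees), then the opening, from -1 (shut) to 1 (fully open), so that 0 is half open. In form: [[dx, dy, dz, ax, ay, az, jaw], ...]. A call has exactly 10 rows; each row is the pose to reach, as a shift and turn from the pose commanded when the call began, along the tool's axes at that moment; what a row does not reach only later rows make up. A row lasts 1/8 s, in which the tool goes at most 62.5 mm and 10.7 degrees, less where a joint would pass 70% of its speed; a pose out of reach is approached as far as the arm can. A call with a gripper value outside its range is refused whole. The fingers move at their own pace and stop on an object; FORCE is the grip in N (left out, the last holds). Time passes only in rows, so rows that repeat a pose let the fingers close, or fill a call up. It gives the time, the measured TCP pose, the force, the opening and the grip force at its end, in the units of the state.
- manip.get_obs(): the state, without advancing time (a new reading comes with each control period).
- manip.camera(name): name is "scene" or "top"; returns (picture, depth): 384x512x3 uint8, red, green, blue; 384x512 float32, m along the optical axis (not along the pixel's ray), 0 where there is no reading.
- manip.get_calibration(name): a dict with "fx", "fy", "cx", "cy" (pixels), "D" ([k1, k2, p1, p2, k3] as OpenCV has them; the pictures are not rectified), "xyz" and "orientation" of the camera in the world. Camera axes: x right, y up, looking along -z (the intrinsics and any distortion apply to the point x, -y, -z); pixel columns grow to the right and rows downward; lengths in m; the calibration is good to about 2 mm. A picture is of the moment at which its call begins. get_calibration takes no time and is no camera call.
- manip.hand_in(): hands the job in; it is judged then, once.
Trained networks look in the newest picture that a camera, given by its name, has taken for a name from the list of things; names that differ only in an ending like _2 or _b are one class to them, and where a whole thing is asked for, a point or a joint stands for the part that bears it (a point fixed in the world has none). Each returns a list of dicts, best first, with "p" (0 to 1); they miss things now and then, are a little off and sometimes report something else, mostly with a low value. They report only what shows in the picture. A call takes as long as a camera call. They do not tell look-alikes from the thing itself.
- manip.find_in(thing, camera): "box" ([left, top, right, bottom] in pixels, round what is visible of it).
- manip.trace(thing, camera): "pixels" (384x512 bool, what is visible of it) and "box" ([left, top, right, bottom] in pixels, round what is visible of it).
- manip.tip_of(thing, camera): "pixel" ([column, row] in pixels: a listed point, or the origin of a listed thing).
The state is a dict: "clock": time; "joint_pos": joint angles; "joint_velocities": joint speeds; "tau": joint torques, N m; "position": TCP position; "ee_rot": TCP orientation; "ft_force": force on the tool from outside, world axes, zero at the start; "torque": the same for the moment, N m; "grip_width": opening from 0.0 (shut) to 1.0 (fully open); "grasp_force": force on a finger pad.
Only numpy, scipy, OpenCV 4.12 (cv2) and the standard library are available. Lean on these libraries where they do the work, as an engineer would, in place of code of your own. Each camera call takes 0.05 s, during which the arm holds its last target. There are 200 camera calls.

## Working session

There is one attempt and no reset: what is moved stays moved. The work goes in short steps, Python scripts to look and compute and a shell command to move; the robot and the scene stay as the last step left them, time stands still between calls to the robot, and variables do not carry over. Pictures are saved under pics/ and viewed, at most 10 in all, crops included, and the job is handed in when it is done.

```bash
ls; mkdir -p pics; cat > h.py <<'E'
import numpy as np, cv2
from scipy.spatial.transform import Rotation as R
from workcell import manip
def cloud(name, depth):
    c=manip.get_calibration(name); K=np.array([[c["fx"],0,c["cx"]],[0,c["fy"],c["cy"]],[0,0,1.]])
    h,w=depth.shape; u,v=np.meshgrid(np.arange(w),np.arange(h))
    p=cv2.undistortPoints(np.stack([u,v],-1).reshape(-1,1,2).astype(np.float64),K,np.array(c["D"],float)).reshape(h,w,2)
    P=np.stack([p[...,0]*depth,-p[...,1]*depth,-depth],-1)
    return R.from_quat(c["orientation"]).apply(P.reshape(-1,3)).reshape(h,w,3)+np.array(c["xyz"])
E
python3 - <<'E'
from h import *
o=manip.get_obs();print({k:np.round(v,3) for k,v in o.items()}, manip.tip_reach)
ims=[]
for n in("scene","top"):
    im,d=manip.camera(n); np.save(n+".npy",d); cv2.imwrite(n+".png",im[...,::-1])
    ims.append(im[...,::-1]); c=manip.get_calibration(n); print(n,c)
cv2.imwrite("pics/a.png",ims[0]);cv2.imwrite("pics/b.png",ims[1])
E
```

```text
pics
{'clock': np.float64(0.0), 'joint_pos': array([-1.175,  0.333, -0.065,  1.461,  0.022,  1.35 , -0.088]), 'joint_velocities': array([-0.001, -0.001,  0.001, -0.001,  0.002,  0.   , -0.002]), 'tau': array([-1.0000e-03, -6.2544e+01,  4.8000e-02, -3.9161e+01,  1.6000e-02,
        1.0000e-02, -0.0000e+00]), 'position': array([0.254, 0.571, 0.245]), 'ee_rot': array([ 0.208,  0.978, -0.001, -0.   ]), 'ft_force': array([ 0.188, -0.498,  0.336]), 'torque': array([ 0.033, -0.018,  0.034]), 'grasp_force': np.float64(0.0), 'grip_width': np.float64(0.999)} 0.014
scene {'fx': 394.27085846100766, 'fy': 394.27085846100766, 'cx': 251.49093853620943, 'cy': 195.13262839902072, 'D': array([-0.05446568,  0.        ,  0.        ,  0.        ,  0.        ]), 'xyz': array([0.01864285, 0.99052373, 0.78664927]), 'orientation': array([-0.12124525,  0.46583632,  0.84952794, -0.21586659])}
top {'fx': 356.8795797180634, 'fy': 356.8795797180634, 'cx': 256.5744574575862, 'cy': 193.07825445122913, 'D': array([0.02482793, 0.        , 0.        , 0.        , 0.        ]), 'xyz': array([0.50659399, 0.01326338, 1.11268003]), 'orientation': array([-0.01909133,  0.01999284,  0.70992868, -0.70373083])}
```

View pics/a.png

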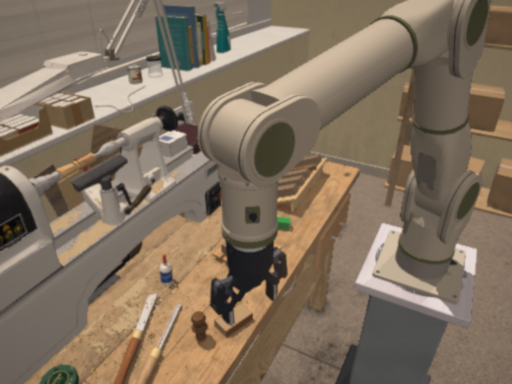

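View pics/b.png

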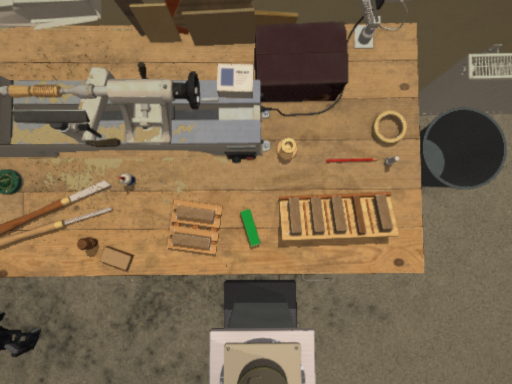

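The scene view has the arm blocking most of the work. The top view shows the pallet with the bottom pair at about (195,228), the rack at (338,217) with five blanks, a green look-alike at (250,228), the glue bottle at (128,182), the candle cup at (287,149) and the pencil at (350,160).

```bash
python3 - <<'E'
from h import *
im,d=manip.camera("top"); P=cloud("top",d); np.save("P.npy",P)
for t in("blank_1","slim_blank","base_near","rack","pallet","thin_glue"):
    for r in manip.trace(t,"top"):
        if r["p"]<.3: continue
        m=cv2.erode(r["pixels"].astype(np.uint8),np.ones((2,2)))>0
        Q=P[r["pixels"]]; Q=Q[np.isfinite(Q).all(1)]
        (c,wh,a)=cv2.minAreaRect((Q[:,:2]*1000).astype(np.float32))
        print(t,round(r["p"],2),np.round(r["box"]),"n",len(Q),"rect",np.round(c,1),np.round(wh,1),round(a,1),"mean",np.round(Q.mean(0),4),"z",np.round(np.percentile(Q[:,2],[5,50,95]),4),"col",im[r["pixels"]].mean(0).round())
big=cv2.resize(im[180:270,150:410],None,fx=3,fy=3,interpolation=cv2.INTER_CUBIC)
cv2.imwrite("pics/c.png",big[...,::-1])
E
```

```text
blank_1 0.89 [240. 211. 263. 249.] n 394 rect [462.2  27.2] [114.3  48.3] 13.7 mean [0.4628 0.032  0.0421] z [0.0021 0.0305 0.0338] col [ 43. 140.  56.]
blank_1 0.72 [309. 196. 324. 237.] n 453 rect [480.3 -99.4] [110.7 203.1] 15.5 mean [ 0.4984 -0.1625  0.0733] z [0.0376 0.0684 0.0898] col [132. 103.  72.]
blank_1 0.66 [371. 195. 394. 233.] n 513 rect [ 505.3 -187.6] [401.8 105.7] 89.5 mean [ 0.5028 -0.3543  0.0689] z [0.0432 0.0683 0.0891] col [123.  96.  67.]
blank_1 0.59 [330. 197. 348. 234.] n 462 rect [ 524.7 -126.7] [260.4 108.9] 74.7 mean [ 0.4965 -0.2234  0.0718] z [0.0435 0.0678 0.0893] col [127.  99.  69.]
slim_blank 0.81 [351. 196. 368. 235.] n 337 rect [ 527.8 -153.4] [316.8 111.9] 77.8 mean [ 0.4975 -0.286   0.0613] z [0.033  0.0592 0.0819] col [115.  80.  49.]
base_near 0.75 [174. 233. 209. 249.] n 426 rect [446.1 131.5] [ 62.8 258.2] 13.4 mean [0.4273 0.2054 0.0572] z [0.0245 0.0523 0.0558] col [142. 111.  77.]
rack 0.87 [279. 190. 400. 240.] n 3129 rect [ 492.6 -205.1] [142.9 435.7] 1.8 mean [ 0.491  -0.225   0.0468] z [0.0156 0.0433 0.0683] col [180. 137.  84.]
pallet 0.75 [165. 199. 221. 258.] n 1377 rect [458.4 150.7] [252.8 152.4] 79.5 mean [0.4653 0.1932 0.0246] z [0.0129 0.0222 0.0259] col [174. 126.  76.]
thin_glue 0.52 [122. 174. 137. 184.] n 137 rect [611.1 399.2] [28.6 30.7] 59.5 mean [0.61   0.3949 0.053 ] z [0.0188 0.0565 0.0856] col [122. 107.  95.]
thin_glue 0.36 [314. 196. 323. 235.] n 445 rect [478.2 -96.5] [110.1 198.2] 14.6 mean [ 0.495  -0.1618  0.0749] z [0.0453 0.0692 0.0898] col [131. 103.  71.]
thin_glue 0.32 [373. 195. 392. 234.] n 525 rect [ 517.7 -184.3] [391.6 109.4] 84.9 mean [ 0.5013 -0.3543  0.0689] z [0.0439 0.0677 0.089 ] col [122.  96.  66.]
```

View pics/c.png

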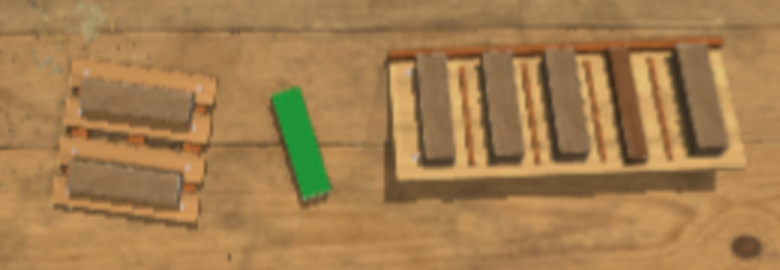

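The crop shows the four grey-brown blanks in bays 1, 2, 3 and 5, counting from the left. The slim walnut blank is in bay 4, and the pallet is turned a few degrees.

```bash
cat >> h.py <<'E'
def fit(S):  # S: Nx2 top face points -> robust rectangle centre/yaw/size (m,deg)
    for _ in range(3):
        c=S.mean(0); w,V=np.linalg.eigh(np.cov((S-c).T)); a=V[:,1]*np.sign(V[0,1]+1e-9); b=np.array([-a[1],a[0]])
        u=(S-c)@a; v=(S-c)@b; k=(abs(u)<.0615)&(abs(v)<.0195); S=S[k]
    u=(S-c)@a; v=(S-c)@b; q=lambda t:np.percentile(t,[1.5,98.5])
    lo,hi=zip(q(u),q(v)); mid=c+a*(lo[0]+hi[0])/2+b*(lo[1]+hi[1])/2
    return c,mid,np.degrees(np.arctan2(a[1],a[0])),(hi[0]-lo[0],hi[1]-lo[1]),len(S)
E
python3 - <<'E'
from h import *
P=np.load("P.npy"); x,y,z=P[...,0],P[...,1],P[...,2]
b=(abs(x-.45)<.15)&(abs(y+.0)<.02)&(abs(z)<.01); print("bench z",np.median(z[b]),z[b].std())
t=(z>.045)&(z<.062)&(abs(x-.465)<.1)&(abs(y-.195)<.1)
n,l,s,_=cv2.connectedComponentsWithStats(t.astype(np.uint8))
for i in range(1,n):
    if s[i,4]>100: print("base",[np.round(f,4) for f in fit(P[l==i][:,:2])],np.median(z[l==i]))
# rack deck plane
k=(abs(x-.49)<.09)&(abs(y+.225)<.2)&(z>.012); Q=P[k]
best=None
rng=np.random.default_rng(0)
for _ in range(400):
    A=Q[rng.choice(len(Q),3)]; nn=np.cross(A[1]-A[0],A[2]-A[0]); L=np.linalg.norm(nn)
    if L<1e-6: continue
    nn/=L; nn*=np.sign(nn[2]); 
    if abs(np.degrees(np.arccos(nn[2]))-25)>4: continue
    h=(Q-A[0])@nn; c=(abs(h)<.003).sum()
    if (h<-.005).mean()<.1 and (best is None or c>best[0]): best=(c,nn,A[0])
c,nn,p0=best; I=abs((Q-p0)@nn)<.004; C=Q[I].mean(0); nn=np.linalg.svd(Q[I]-C)[2][2]; nn*=np.sign(nn[2])
print("plane",c,nn,"tilt",np.degrees(np.arccos(nn[2])),"dir",np.degrees(np.arctan2(nn[1],nn[0])),C)
up=np.array([0,0,1])-nn[2]*nn; up/=np.linalg.norm(up); ux=np.cross(up,nn)  # up=y blank, ux = x blank
H=(P-C)@nn
m=k&(H>.0235)&(H<.038); n,l,s,_=cv2.connectedComponentsWithStats(m.astype(np.uint8),connectivity=4)
for i in range(1,n):
    if s[i,4]<150: continue
    Z=P[l==i]; S=np.c_[(Z-C)@up,(Z-C)@ux]; f=fit(S); h=np.median(H[l==i])
    W=C+up*f[1][0]+ux*f[1][1]+nn*h
    print("blank",np.round(W,4),"h",h.round(4),[np.round(g,4) for g in f],"ydir",np.round(up*np.cos(np.radians(f[2]))+ux*np.sin(np.radians(f[2])),4))
E
```

```text
bench z 0.0007612950530230256 0.002152619352281891
base [array([0.5071, 0.1955]), array([0.5072, 0.1958]), np.float64(81.5861), array([0.1076, 0.029 ]), np.int64(378)] 0.05243517871490411
base [array([0.4275, 0.2074]), array([0.4274, 0.2075]), np.float64(81.5631), array([0.1076, 0.0292]), np.int64(391)] 0.05249524579149223
plane 2010 [0.41879337 0.01508906 0.90795618] tilt 24.775578245343308 dir 2.063465258240176 [ 0.48360751 -0.22406647  0.04484665]
blank [ 0.5074 -0.3581  0.0686] h 0.0295 [array([-0.0052, -0.1342]), array([-0.0072, -0.1348]), np.float64(-0.3443), array([0.1074, 0.0322]), np.int64(410)] ydir [-0.9071 -0.0387  0.4191]
blank [ 0.5032 -0.2266  0.0687] h 0.0298 [array([-0.0059, -0.0029]), array([-0.0077, -0.0032]), np.float64(0.0633), array([0.107 , 0.0293]), np.int64(370)] ydir [-0.9074 -0.0316  0.4191]
blank [ 0.5019 -0.1643  0.0683] h 0.0299 [array([-0.0065,  0.0592]), array([-0.0087,  0.0591]), np.float64(0.5594), array([0.1082, 0.0294]), np.int64(374)] ydir [-0.9077 -0.0229  0.419 ]
blank [ 0.5    -0.0989  0.0683] h 0.03 [array([-0.0072,  0.1244]), array([-0.0091,  0.1245]), np.float64(0.5032), array([0.1097, 0.0293]), np.int64(372)] ydir [-0.9076 -0.0239  0.419 ]
```

```bash
cat >> h.py <<'E'
N=np.array([.4188,.0151,.908]); N/=np.linalg.norm(N)
B={5:([.5074,-.3581,.0686],[-.9071,-.0387,.4191]),3:([.5032,-.2266,.0687],[-.9074,-.0316,.4191]),2:([.5019,-.1643,.0683],[-.9077,-.0229,.419]),1:([.5,-.0989,.0683],[-.9076,-.0239,.419])}
def rot(xd,zd):
    zd=np.array(zd,float);zd/=np.linalg.norm(zd); xd=np.array(xd,float); xd-=xd@zd*zd; xd/=np.linalg.norm(xd)
    return R.from_matrix(np.c_[xd,np.cross(zd,xd),zd])
def pick(i,up): return np.array(B[i][0])+N*(up-.012), rot(B[i][1],-N)   # up = height above grasp pose
PC=np.array([.4673,.2016]); PY=np.radians(-8.42)
def place(x,y,ztcp,yaw): # pallet coords, TCP height, tool-x heading relative to pallet x (deg)
    c,s=np.cos(PY),np.sin(PY); h=PY+np.radians(yaw)
    return np.array([PC[0]+c*x-s*y,PC[1]+s*x+c*y,ztcp]), rot([np.cos(h),np.sin(h),0],[0,0,-1])
def cur():
    o=manip.get_obs(); return np.array(o["position"]),R.from_quat(o["ee_rot"])
def show(*T):
    p,q=cur(); print("at",p.round(4),"f",np.round(manip.get_obs()["ft_force"],1))
    for t,r in T: print(np.round(np.r_[q.inv().apply(t-p)/.05,np.degrees((q.inv()*r).as_rotvec())/8],3).tolist())
E
python3 - <<'E'
from h import *
show(pick(1,.08),pick(1,0))
E
```

```text
at [0.2541 0.571  0.2452] f [-1.  -0.3  0.9]
[-10.453, -9.989, 2.305, 0.717, 3.039, -3.144]
[-9.85, -10.284, 3.757, 0.717, 3.039, -3.144]
```

```bash
python3 -m pendant '[[-10.45,-9.99,1.5,0.717,3.04,-3.144,0.22],[-10.45,-9.99,1.5,0.717,3.04,-3.144,0.22],[-10.45,-9.99,1.5,0.717,3.04,-3.144,0.22],[-10.45,-9.99,1.5,0.717,3.04,-3.144,0.22],[-10.45,-9.99,1.5,0.717,3.04,-3.144,0.22],[-10.45,-9.99,1.5,0.717,3.04,-3.144,0.22],[-10.45,-9.99,1.5,0.717,3.04,-3.144,0.22],[-10.45,-9.99,1.5,0.717,3.04,-3.144,0.22],[-10.45,-9.99,1.5,0.717,3.04,-3.144,0.22],[-10.45,-9.99,1.5,0.717,3.04,-3.144,0.22]]' 60
python3 - <<'E'
from h import *
show(pick(1,.08),pick(1,0)); print(manip.get_obs()["joint_pos"])
E
```

```text
clock: 1.7
position: [0.4858, 0.0062, 0.1821]
ee_rot: [-0.013, 0.977, -0.005, -0.214]
ft_force: [0.7, 0.6, -0.3]
grip_width: 0.612
grasp_force: 0.0
at [0.4858 0.0062 0.1821] f [ 0.7  0.6 -0.3]
[-1.16, -2.101, 0.619, 0.001, 0.004, 0.003]
[-1.16, -2.101, 2.219, 0.001, 0.004, 0.003]
[-0.27315519  0.39455235  0.23175826  1.59318075 -0.08994128  1.59689293
  1.57666568]
```

```bash
python3 -m pendant '[[-1.16,-2.1,0.6,0,0,0,0.22],[-1.16,-2.1,0.6,0,0,0,0.22],[-1.16,-2.1,0.6,0,0,0,0.22],[-1.16,-2.1,0.6,0,0,0,0.22],[-1.16,-2.1,0.6,0,0,0,0.22],[-1.16,-2.1,0.6,0,0,0,0.22],[-1.16,-2.1,0.6,0,0,0,0.22],[-1.16,-2.1,0.6,0,0,0,0.22],[-1.16,-2.1,0.6,0,0,0,0.22],[-1.16,-2.1,0.6,0,0,0,0.22]]'
python3 - <<'E'
from h import *
im,d=manip.camera("top"); cv2.imwrite("pics/d.png",cv2.resize(im[150:290,240:420],None,fx=4,fy=4)[...,::-1])
show(pick(1,.08),pick(1,0))
E
```

```text
clock: 2.95
position: [0.5282, -0.0961, 0.1309]
ee_rot: [-0.013, 0.977, -0.005, -0.215]
ft_force: [-0.3, -0.2, -0.5]
grip_width: 0.611
grasp_force: 0.0
at [ 0.5282 -0.0961  0.1309] f [-0.  -0.7 -0.2]
[-0.012, -0.036, 0.013, 0.001, -0.001, 0.0]
[-0.012, -0.036, 1.613, 0.001, -0.001, 0.0]
```

View pics/d.png

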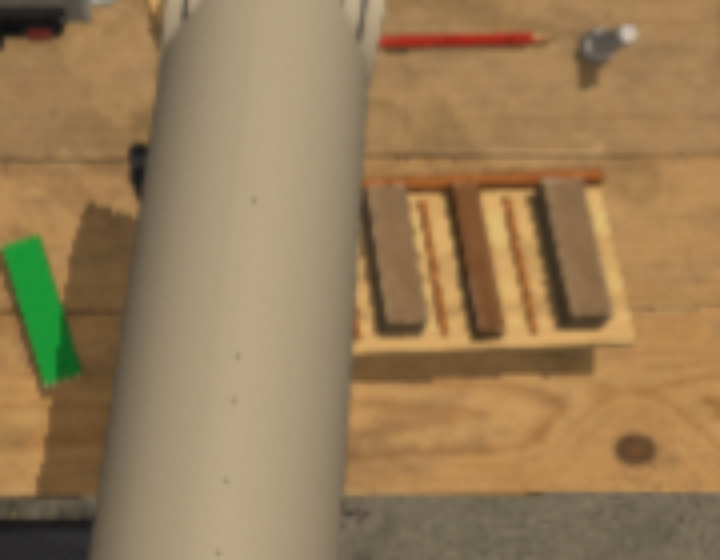

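The arm hides the grasp area from the top camera here, and the blanks in bays 3 and 5 are undisturbed. Next I go down and grip.

```bash
python3 -m pendant '[[-0.012,-0.036,0.6,0,0,0,0.22],[-0.012,-0.036,1.1,0,0,0,0.22],[-0.012,-0.036,1.5,0,0,0,0.22],[-0.012,-0.036,1.61,0,0,0,0.22],[-0.012,-0.036,1.61,0,0,0,0.22],[-0.012,-0.036,1.61,0,0,0,-1],[-0.012,-0.036,1.61,0,0,0,-1],[-0.012,-0.036,1.61,0,0,0,-1],[-0.012,-0.036,1.61,0,0,0,-1],[-0.012,-0.036,1.61,0,0,0,-1]]' 60
python3 - <<'E'
from h import *
show(pick(1,0),pick(1,.1),place(0,.0405,.24,180),place(0,.0405,.12,180))
E
```

```text
clock: 4.25
position: [0.496, -0.099, 0.0584]
ee_rot: [-0.013, 0.977, -0.005, -0.214]
ft_force: [2.8, -0.5, 5.4]
grip_width: 0.338
grasp_force: 60.5
at [ 0.496  -0.099   0.0584] f [ 2.8 -0.5  5.4]
[0.011, -0.0, 0.027, 0.0, 0.014, 0.001]
[0.007, -0.0, -1.973, 0.0, 0.014, 0.001]
[1.766, 6.811, -3.213, -0.295, -3.072, 1.229]
[0.764, 6.819, -1.032, -0.295, -3.072, 1.229]
```

```bash
python3 -m pendant '[[0,0,-0.6,0,0,0,-1],[0,0,-1.5,0,0,0,-1],[0,0,-2.3,0,0,0,-1],[1.77,6.8,-3.2,-0.295,-3.07,1.23,-1],[1.77,6.8,-3.2,-0.295,-3.07,1.23,-1],[1.77,6.8,-3.2,-0.295,-3.07,1.23,-1],[1.77,6.8,-3.2,-0.295,-3.07,1.23,-1],[1.77,6.8,-3.2,-0.295,-3.07,1.23,-1],[1.77,6.8,-3.2,-0.295,-3.07,1.23,-1],[1.77,6.8,-3.2,-0.295,-3.07,1.23,-1]]' 60
python3 - <<'E'
from h import *
show(place(0.0005,.0405,.24,180),place(0.0005,.0405,.1,180))
E
```

```text
clock: 5.5
position: [0.4709, 0.2448, 0.2392]
ee_rot: [0.071, 0.998, 0.001, -0.001]
ft_force: [1.3, -0.4, -1.0]
grip_width: 0.34
grasp_force: 59.6
at [0.4709 0.2448 0.2392] f [ 1.3 -0.4 -1. ]
[-0.065, -0.055, -0.017, 0.006, -0.017, 0.041]
[-0.072, -0.057, 2.783, 0.006, -0.017, 0.041]
```

```bash
sed -i 's/^N=np.array.*/N=np.array([.4224,.0152,.9063]); N\/=np.linalg.norm(N)/' h.py; python3 -m pendant '[[-0.07,-0.057,0.8,0,-0.017,0.04,-1],[-0.07,-0.057,1.7,0,-0.017,0.04,-1],[-0.07,-0.057,2.4,0,-0.017,0.04,-1],[-0.07,-0.057,2.7,0,-0.017,0.04,-1],[-0.07,-0.057,2.78,0,-0.017,0.04,-1],[-0.07,-0.057,2.78,0,-0.017,0.04,-1],[-0.07,-0.057,2.78,0,-0.017,0.04,-1],[-0.07,-0.057,2.78,0,-0.017,0.04,-1],[-0.07,-0.057,2.78,0,-0.017,0.04,-1],[-0.07,-0.057,2.78,0,-0.017,0.04,-1]]' 60
python3 - <<'E'
from h import *
show(place(0.0005,.0405,.0725,180))
E
```

```text
clock: 6.75
position: [0.475, 0.2378, 0.0998]
ee_rot: [0.076, 0.997, -0.0, 0.0]
ft_force: [-0.0, -0.0, -0.8]
grip_width: 0.339
grasp_force: 59.6
at [0.475  0.2378 0.0998] f [-0.  -0.  -0.8]
[0.036, 0.071, 0.546, -0.002, 0.001, -0.041]
```

```bash
python3 -m pendant '[[0.036,0.071,0.0,0,0,-0.04,-1],[0.036,0.071,0.15,0,0,-0.04,-1],[0.036,0.071,0.3,0,0,-0.04,-1],[0.036,0.071,0.42,0,0,-0.04,-1],[0.036,0.071,0.5,0,0,-0.04,-1],[0.036,0.071,0.53,0,0,-0.04,-1],[0.036,0.071,0.55,0,0,-0.04,-1],[0.036,0.071,0.56,0,0,-0.04,-1],[0.036,0.071,0.57,0,0,-0.04,-1],[0.036,0.071,0.57,0,0,-0.04,-1]]' 60
python3 - <<'E'
from h import *
show(place(0.0005,.0405,.0705,180))
E
```

```text
clock: 8.0
position: [0.4738, 0.2416, 0.0714]
ee_rot: [0.074, 0.997, -0.0, 0.0]
ft_force: [-0.0, -0.4, 1.2]
grip_width: 0.344
grasp_force: 59.9
at [0.4738 0.2416 0.0714] f [-0.  -0.4  1.2]
[0.002, -0.001, 0.019, -0.001, 0.002, -0.002]
```

```bash
python3 -m pendant '[[0,0,0.01,0,0,0,-1],[0,0,0.01,0,0,0,-1],[0,0,0.02,0,0,0,-1],[0,0,0.02,0,0,0,-1],[0,0,0.03,0,0,0,-1],[0,0,0.03,0,0,0,-1],[0,0,0.03,0,0,0,-1],[0,0,0.03,0,0,0,-1],[0,0,0.03,0,0,0,-1],[0,0,0.03,0,0,0,-1]]' 60
```

```text
clock: 9.25
position: [0.4738, 0.2417, 0.0712]
ee_rot: [0.074, 0.997, -0.0, 0.0]
ft_force: [-8.5, -3.2, 17.5]
grip_width: 0.336
grasp_force: 62.1
```

```bash
python3 -m pendant '[[0,0,-0.02,0,0,0,-1],[0,0,-0.02,0,0,0,-0.2],[0,0,-0.02,0,0,0,0.22],[0,0,-0.02,0,0,0,0.22],[0,0,-0.02,0,0,0,0.22],[0,0,-0.4,0,0,0,0.22],[0,0,-1.0,0,0,0,0.22],[0,0,-2.0,0,0,0,0.22],[0,0,-2.0,0,0,0,0.22],[0,0,-2.0,0,0,0,0.22]]' 60
python3 - <<'E'
from h import *
show(pick(2,.08))
E
```

```text
clock: 10.5
position: [0.4735, 0.2415, 0.1693]
ee_rot: [0.074, 0.997, -0.0, -0.0]
ft_force: [-0.1, -0.1, -0.4]
grip_width: 0.609
grasp_force: 0.0
at [0.4735 0.2415 0.1693] f [-0.1 -0.1 -0.4]
[-2.317, -7.839, 0.792, 0.298, 3.113, -1.223]
```

```bash
python3 -m pendant '[[-2.32,-7.84,0.79,0.298,3.113,-1.223,0.22],[-2.32,-7.84,0.79,0.298,3.113,-1.223,0.22],[-2.32,-7.84,0.79,0.298,3.113,-1.223,0.22],[-2.32,-7.84,0.79,0.298,3.113,-1.223,0.22],[-2.32,-7.84,0.79,0.298,3.113,-1.223,0.22],[-2.32,-7.84,0.79,0.298,3.113,-1.223,0.22],[-2.32,-7.84,0.79,0.298,3.113,-1.223,0.22],[-2.32,-7.84,0.79,0.298,3.113,-1.223,0.22],[-2.32,-7.84,0.79,0.298,3.113,-1.223,0.22],[-2.32,-7.84,0.79,0.298,3.113,-1.223,0.22]]' 60
cat >> h.py <<'E'
def stack(zs):
    im,d=manip.camera("top"); P=cloud("top",d); z=P[...,2]
    for zt in zs:
        t=(abs(z-zt)<.009)&(np.linalg.norm(P[...,:2]-PC,axis=2)<.1)
        n,l,s,_=cv2.connectedComponentsWithStats(t.astype(np.uint8),connectivity=4)
        for i in range(1,n):
            if s[i,4]<80: continue
            c,mid,a,wh,k=fit(P[l==i][:,:2]); dd=np.append(mid-PC,0)
            print(zt,"pallet xy mm",(R.from_euler('z',-PY).apply(dd)[:2]*1000).round(1),"yaw",round(a-np.degrees(PY),2),np.round(wh,3),k,np.median(z[l==i]).round(4))
    return im
E
python3 - <<'E'
from h import *
show(pick(2,.08),pick(2,0))
im=stack([.0525,.0825]); cv2.imwrite("pics/e.png",cv2.resize(im[180:270,150:250],None,fx=6,fy=6,interpolation=2)[...,::-1])
E
```

```text
clock: 11.75
position: [0.531, -0.1616, 0.13]
ee_rot: [-0.014, 0.976, -0.005, -0.217]
ft_force: [0.5, 0.5, -0.9]
grip_width: 0.612
grasp_force: 0.0
at [ 0.531  -0.1616  0.13  ] f [ 0.5  0.5 -0.9]
[0.007, -0.033, 0.004, 0.0, -0.002, 0.017]
[0.007, -0.033, 1.604, 0.0, -0.002, 0.017]
0.0525 pallet xy mm [ 40.3 -14.4] yaw 89.58 [0.079 0.029] 280 0.0524
0.0525 pallet xy mm [-40.3 -14.9] yaw 89.68 [0.08  0.029] 292 0.0526
0.0825 pallet xy mm [ 1.1 39.5] yaw 0.07 [0.107 0.029] 421 0.0823
```

View pics/e.png

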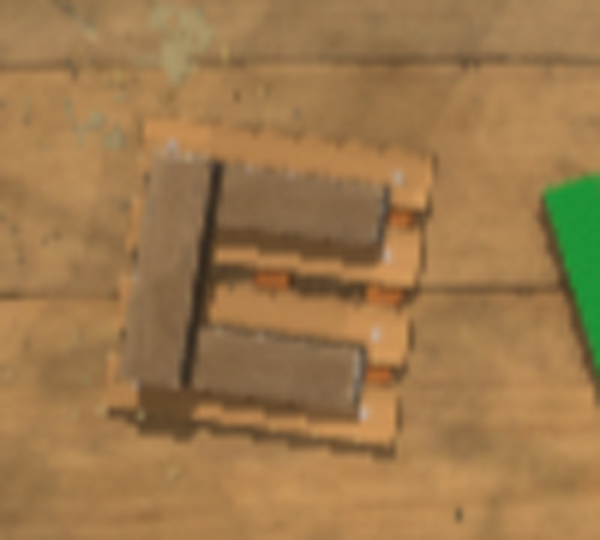

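The first blank (left in the crop, about x 130–215) lies across the bottom pair and is flush to about 1 mm. I'll correct the next placing by that offset.

```bash
python3 -m pendant '[[0.0,-0.02,0.6,0,0,0,0.22],[0.0,-0.02,1.1,0,0,0,0.22],[0.0,-0.02,1.5,0,0,0,0.22],[0.0,-0.02,1.6,0,0,0,0.22],[0.0,-0.02,1.6,0,0,0,0.22],[0.0,-0.02,1.6,0,0,0,-1],[0.0,-0.02,1.6,0,0,0,-1],[0.0,-0.02,1.6,0,0,0,-1],[0.0,-0.02,1.6,0,0,0,-1],[0.0,-0.02,1.6,0,0,0,-1]]' 60
python3 - <<'E'
from h import *
show(pick(2,0),place(-.001,-.0397,.2,180))
E
```

```text
clock: 13.05
position: [0.4982, -0.1654, 0.0587]
ee_rot: [-0.013, 0.976, -0.005, -0.215]
ft_force: [3.5, -0.4, 5.3]
grip_width: 0.335
grasp_force: 60.6
at [ 0.4982 -0.1654  0.0587] f [ 3.5 -0.4  5.3]
[0.013, 0.019, 0.034, -0.002, 0.016, 0.001]
[1.721, 6.564, -2.348, -0.301, -3.099, 1.222]
```

```bash
python3 -m pendant '[[0,0,-0.6,0,0,0,-1],[0,0,-1.5,0,0,0,-1],[0,0,-2.3,0,0,0,-1],[1.71,6.56,-2.35,-0.3,-3.1,1.22,-1],[1.71,6.56,-2.35,-0.3,-3.1,1.22,-1],[1.71,6.56,-2.35,-0.3,-3.1,1.22,-1],[1.71,6.56,-2.35,-0.3,-3.1,1.22,-1],[1.71,6.56,-2.35,-0.3,-3.1,1.22,-1],[1.71,6.56,-2.35,-0.3,-3.1,1.22,-1],[1.71,6.56,-2.35,-0.3,-3.1,1.22,-1]]' 60
python3 - <<'E'
from h import *
show(place(-.0005,-.0397,.2,180))
E
```

```text
clock: 14.3
position: [0.4597, 0.1644, 0.1994]
ee_rot: [0.071, 0.997, 0.0, -0.001]
ft_force: [-0.5, -0.5, 0.0]
grip_width: 0.342
grasp_force: 59.6
at [0.4597 0.1644 0.1994] f [-0.5 -0.5  0. ]
[-0.031, -0.036, -0.012, 0.002, -0.013, 0.029]
```

```bash
python3 -m pendant '[[0,0,0.7,0,0,0,-1],[0,0,1.4,0,0,0,-1],[0,0,1.9,0,0,0,-1],[0,0,2.15,0,0,0,-1],[0,0,2.25,0,0,0,-1],[0,0,2.28,0,0,0,-1],[0,0,2.28,0,0,0,-1],[0,0,2.28,0,0,0,-1],[0,0,2.28,0,0,0,-1],[0,0,2.28,0,0,0,-1]]' 60
python3 - <<'E'
from h import *
show(place(-.0005,-.0397,.0715,180))
E
```

```text
clock: 15.55
position: [0.4602, 0.1623, 0.0852]
ee_rot: [0.073, 0.997, 0.0, -0.001]
ft_force: [1.1, 0.7, -1.1]
grip_width: 0.341
grasp_force: 59.6
at [0.4602 0.1623 0.0852] f [ 1.1  0.7 -1.1]
[-0.015, 0.004, 0.275, -0.001, -0.013, 0.001]
```

```bash
python3 -m pendant '[[-0.015,0.004,0.08,0,-0.013,0,-1],[-0.015,0.004,0.15,0,-0.013,0,-1],[-0.015,0.004,0.2,0,-0.013,0,-1],[-0.015,0.004,0.23,0,-0.013,0,-1],[-0.015,0.004,0.25,0,-0.013,0,-1],[-0.015,0.004,0.26,0,-0.013,0,-1],[-0.015,0.004,0.27,0,-0.013,0,-1],[-0.015,0.004,0.28,0,-0.013,0,-1],[-0.015,0.004,0.28,0,-0.013,0,-1],[-0.015,0.004,0.28,0,-0.013,0,-1]]' 60
```

```text
clock: 16.8
position: [0.461, 0.1624, 0.0715]
ee_rot: [0.073, 0.997, -0.0, 0.0]
ft_force: [-2.7, -0.2, 4.7]
grip_width: 0.34
grasp_force: 60.5
```

```bash
python3 -m pendant '[[0,0,0,0,0,0,-0.5],[0,0,0,0,0,0,-0.2],[0,0,0,0,0,0,0.22],[0,0,0,0,0,0,0.22],[0,0,-0.1,0,0,0,0.22],[0,0,-0.5,0,0,0,0.22],[0,0,-1.2,0,0,0,0.22],[0,0,-2.4,0,0,0,0.22],[0,0,-2.4,0,0,0,0.22],[0,0,-2.4,0,0,0,0.22]]' 60
python3 - <<'E'
from h import *
show(pick(3,.08))
E
```

```text
clock: 18.05
position: [0.4608, 0.1623, 0.191]
ee_rot: [0.073, 0.997, -0.0, 0.0]
ft_force: [-0.7, 1.0, -1.0]
grip_width: 0.608
grasp_force: 0.0
at [0.4608 0.1623 0.191 ] f [-0.7  1.  -1. ]
[-2.542, -7.467, 1.214, 0.287, 3.117, -1.281]
```

```bash
python3 -m pendant '[[-2.54,-7.47,1.2,0.287,3.117,-1.28,0.22],[-2.54,-7.47,1.2,0.287,3.117,-1.28,0.22],[-2.54,-7.47,1.2,0.287,3.117,-1.28,0.22],[-2.54,-7.47,1.2,0.287,3.117,-1.28,0.22],[-2.54,-7.47,1.2,0.287,3.117,-1.28,0.22],[-2.54,-7.47,1.2,0.287,3.117,-1.28,0.22],[-2.54,-7.47,1.2,0.287,3.117,-1.28,0.22],[-2.54,-7.47,1.2,0.287,3.117,-1.28,0.22],[-2.54,-7.47,1.2,0.287,3.117,-1.28,0.22],[-2.54,-7.47,1.2,0.287,3.117,-1.28,0.22]]' 60
python3 - <<'E'
from h import *
show(pick(3,.08),pick(3,0))
stack([.0525,.0825]); print(manip.get_obs()["joint_pos"])
E
```

```text
clock: 19.3
position: [0.5324, -0.2239, 0.1312]
ee_rot: [-0.018, 0.976, -0.004, -0.216]
ft_force: [-0.2, -0.0, -0.4]
grip_width: 0.608
grasp_force: 0.0
at [ 0.5324 -0.2239  0.1312] f [-0.2 -0.  -0.4]
[0.001, -0.034, 0.02, -0.001, 0.001, 0.017]
[0.002, -0.034, 1.62, -0.001, 0.001, 0.017]
0.0525 pallet xy mm [40.   3.7] yaw 95.23 [0.045 0.03 ] 162 0.0525
0.0525 pallet xy mm [-40.1   3. ] yaw 85.49 [0.046 0.031] 168 0.0527
0.0825 pallet xy mm [ 1.1 39.6] yaw 0.27 [0.107 0.029] 423 0.0823
0.0825 pallet xy mm [  0.3 -40.1] yaw 0.72 [0.106 0.03 ] 410 0.0827
[ 0.01868887  0.62697987  0.34298175  1.39353545 -0.04202007  1.55987487
  1.95852821]
```

```bash
python3 -m pendant '[[0.0,-0.02,0.6,0,0,0,0.22],[0.0,-0.02,1.1,0,0,0,0.22],[0.0,-0.02,1.5,0,0,0,0.22],[0.0,-0.02,1.62,0,0,0,0.22],[0.0,-0.02,1.62,0,0,0,0.22],[0.0,-0.02,1.62,0,0,0,-1],[0.0,-0.02,1.62,0,0,0,-1],[0.0,-0.02,1.62,0,0,0,-1],[0.0,-0.02,1.62,0,0,0,-1],[0.0,-0.02,1.62,0,0,0,-1]]' 60
python3 - <<'E'
from h import *
show(pick(3,0),place(-.0404,.0006,.21,90))
E
```

```text
clock: 20.6
position: [0.4987, -0.228, 0.0587]
ee_rot: [-0.017, 0.976, -0.004, -0.216]
ft_force: [2.0, 0.6, 5.4]
grip_width: 0.34
grasp_force: 60.6
at [ 0.4987 -0.228   0.0587] f [2.  0.6 5.4]
[0.003, 0.024, 0.021, -0.004, 0.013, -0.001]
[2.293, 8.763, -2.282, -2.728, -2.261, 12.332]
```

```bash
python3 -m pendant '[[0,0,-0.6,0,0,0,-1],[0,0,-1.5,0,0,0,-1],[0,0,-2.5,0,0,0,-1],[0.8,3.0,-2.5,-0.8,-0.7,3.7,-1],[1.3,5.0,-2.4,-1.6,-1.4,7.4,-1],[2.29,8.76,-2.28,-2.73,-2.26,12.33,-1],[2.29,8.76,-2.28,-2.73,-2.26,12.33,-1],[2.29,8.76,-2.28,-2.73,-2.26,12.33,-1],[2.29,8.76,-2.28,-2.73,-2.26,12.33,-1],[2.29,8.76,-2.28,-2.73,-2.26,12.33,-1]]' 60
python3 - <<'E'
from h import *
show(place(-.0404,.0009,.21,90));print(manip.get_obs()["joint_pos"].round(2))
E
```

```text
clock: 21.85
position: [0.4398, 0.1656, 0.2059]
ee_rot: [0.552, 0.831, -0.003, -0.077]
ft_force: [1.6, 1.2, 0.5]
grip_width: 0.343
grasp_force: 59.7
at [0.4398 0.1656 0.2059] f [1.6 1.2 0.5]
[0.89, 0.101, 0.019, -0.876, -0.691, 3.899]
[-0.64  0.09  0.28  1.85 -0.15  1.31  0.09]
```

```bash
python3 -m pendant '[[0.89,0.1,0,-0.876,-0.69,3.9,-1],[0.89,0.1,0,-0.876,-0.69,3.9,-1],[0.89,0.1,0,-0.876,-0.69,3.9,-1],[0.89,0.1,0,-0.876,-0.69,3.9,-1],[0.89,0.1,0,-0.876,-0.69,3.9,-1],[0.89,0.1,0,-0.876,-0.69,3.9,-1],[0.89,0.1,0,-0.876,-0.69,3.9,-1],[0.89,0.1,0,-0.876,-0.69,3.9,-1],[0.89,0.1,0,-0.876,-0.69,3.9,-1],[0.89,0.1,0,-0.876,-0.69,3.9,-1]]' 60
python3 - <<'E'
from h import *
show(place(-.0404,.0009,.115,90));print(manip.get_obs()["joint_pos"].round(2))
E
```

```text
clock: 23.1
position: [0.4281, 0.2067, 0.2106]
ee_rot: [0.756, 0.655, -0.0, -0.001]
ft_force: [0.6, 0.6, -0.2]
grip_width: 0.338
grasp_force: 59.7
at [0.4281 0.2067 0.2106] f [ 0.6  0.6 -0.2]
[0.031, -0.015, 1.912, -0.011, -0.001, 0.035]
[-0.76  0.02  0.22  1.9  -0.01  1.22 -0.68]
```

```bash
python3 -m pendant '[[0.03,-0.015,0.6,-0.01,0,0.03,-1],[0.03,-0.015,1.2,-0.01,0,0.03,-1],[0.03,-0.015,1.6,-0.01,0,0.03,-1],[0.03,-0.015,1.8,-0.01,0,0.03,-1],[0.03,-0.015,1.9,-0.01,0,0.03,-1],[0.03,-0.015,1.9,-0.01,0,0.03,-1],[0.03,-0.015,1.9,-0.01,0,0.03,-1],[0.03,-0.015,1.9,-0.01,0,0.03,-1],[0.03,-0.015,1.9,-0.01,0,0.03,-1],[0.03,-0.015,1.9,-0.01,0,0.03,-1]]' 60
python3 - <<'E'
from h import *
show(place(-.0404,.0009,.1015,90))
E
```

```text
clock: 24.35
position: [0.4275, 0.2084, 0.1157]
ee_rot: [0.757, 0.654, 0.0, -0.0]
ft_force: [-0.4, -0.1, -1.6]
grip_width: 0.335
grasp_force: 59.7
at [0.4275 0.2084 0.1157] f [-0.4 -0.1 -1.6]
[0.0, 0.0, 0.283, -0.0, -0.002, 0.004]
```

```bash
python3 -m pendant '[[0,0,0.08,0,0,0,-1],[0,0,0.15,0,0,0,-1],[0,0,0.2,0,0,0,-1],[0,0,0.23,0,0,0,-1],[0,0,0.25,0,0,0,-1],[0,0,0.26,0,0,0,-1],[0,0,0.27,0,0,0,-1],[0,0,0.28,0,0,0,-1],[0,0,0.28,0,0,0,-1],[0,0,0.28,0,0,0,-1]]' 60
```

```text
clock: 25.6
position: [0.4274, 0.2084, 0.1016]
ee_rot: [0.757, 0.654, 0.0, -0.0]
ft_force: [0.1, -0.7, -0.3]
grip_width: 0.336
grasp_force: 59.7
```

```bash
python3 -m pendant '[[0,0,0.01,0,0,0,-1],[0,0,0.01,0,0,0,-1],[0,0,0.01,0,0,0,-1],[0,0,0.02,0,0,0,-1],[0,0,0.02,0,0,0,-1],[0,0,0.02,0,0,0,-1],[0,0,0.02,0,0,0,-1],[0,0,0.02,0,0,0,-1],[0,0,0.02,0,0,0,-1],[0,0,0.02,0,0,0,-1]]' 60
```

```text
clock: 26.85
position: [0.4275, 0.2084, 0.1009]
ee_rot: [0.757, 0.653, 0.0, -0.0]
ft_force: [-2.3, -1.3, 5.3]
grip_width: 0.342
grasp_force: 60.5
```

```bash
python3 -m pendant '[[0,0,0,0,0,0,-0.5],[0,0,0,0,0,0,-0.2],[0,0,0,0,0,0,0.22],[0,0,0,0,0,0,0.22],[0,0,-0.1,0,0,0,0.22],[0,0,-0.5,0,0,0,0.22],[0,0,-1.2,0,0,0,0.22],[0,0,-2.0,0,0,0,0.22],[0,0,-2.0,0,0,0,0.22],[0,0,-2.0,0,0,0,0.22]]' 60
python3 - <<'E'
from h import *
show(pick(5,.11))
E
```

```text
clock: 28.1
position: [0.4272, 0.2082, 0.2002]
ee_rot: [0.757, 0.654, -0.0, -0.0]
ft_force: [0.2, -0.3, -0.6]
grip_width: 0.616
grasp_force: 0.0
at [0.4272 0.2082 0.2002] f [ 0.2 -0.3 -0.6]
[-10.821, 4.054, 0.855, 2.728, 2.285, -12.376]
```

```bash
python3 -m pendant '[[-1.2,0.4,0,0.3,0.25,-1.3,0.22],[-2.4,0.9,0,0.6,0.5,-2.6,0.22],[-3.6,1.3,0.1,0.9,0.75,-3.9,0.22],[-4.8,1.8,0.2,1.2,1.0,-5.2,0.22],[-6,2.2,0.3,1.5,1.25,-6.5,0.22],[-7.2,2.7,0.4,1.8,1.5,-7.8,0.22],[-8.4,3.1,0.5,2.1,1.75,-9.1,0.22],[-9.6,3.6,0.6,2.4,2.0,-10.4,0.22],[-10.8,4.05,0.85,2.73,2.28,-12.37,0.22],[-10.8,4.05,0.85,2.73,2.28,-12.37,0.22]]' 60
python3 - <<'E'
from h import *
show(pick(5,.06));print(manip.get_obs()["joint_pos"].round(2))
stack([.0525,.0825,.1125])
E
```

```text
clock: 29.35
position: [0.5412, -0.3225, 0.1604]
ee_rot: [0.061, 0.977, -0.003, -0.205]
ft_force: [0.2, 1.1, 1.4]
grip_width: 0.61
grasp_force: 0.0
at [ 0.5412 -0.3225  0.1604] f [0.2 1.1 1.4]
[-0.223, -0.695, 0.98, 0.252, 0.164, -1.137]
[ 0.11  0.71  0.47  1.22 -0.11  1.64  1.99]
0.0525 pallet xy mm [39.9  3.8] yaw 94.87 [0.045 0.03 ] 163 0.0526
0.0825 pallet xy mm [14.  39.5] yaw -0.36 [0.082 0.03 ] 322 0.0825
0.0825 pallet xy mm [ 13.4 -40.2] yaw 0.76 [0.081 0.029] 315 0.0824
0.1125 pallet xy mm [-41.7  -3.7] yaw 89.59 [0.107 0.029] 438 0.1124
```

```bash
python3 -m pendant '[[-0.25,-0.69,0.6,0.252,0.164,-1.137,0.22],[-0.25,-0.69,0.98,0.252,0.164,-1.137,0.22],[-0.25,-0.69,0.98,0.252,0.164,-1.137,0.22],[-0.25,-0.69,0.98,0.252,0.164,-1.137,0.22],[-0.25,-0.69,0.98,0.252,0.164,-1.137,0.22],[-0.25,-0.69,0.98,0.252,0.164,-1.137,0.22],[-0.25,-0.69,0.98,0.252,0.164,-1.137,0.22],[-0.25,-0.69,0.98,0.252,0.164,-1.137,0.22],[-0.25,-0.69,0.98,0.252,0.164,-1.137,0.22],[-0.25,-0.69,0.98,0.252,0.164,-1.137,0.22]]' 60
python3 - <<'E'
from h import *
show(pick(5,0))
E
```

```text
clock: 30.65
position: [0.5291, -0.3556, 0.1136]
ee_rot: [-0.017, 0.977, -0.004, -0.215]
ft_force: [-0.2, -0.4, 0.1]
grip_width: 0.606
grasp_force: 0.0
at [ 0.5291 -0.3556  0.1136] f [-0.2 -0.4  0.1]
[0.019, -0.034, 1.24, 0.0, 0.024, -0.047]
```

```bash
python3 -m pendant '[[-0.03,-0.03,0.5,0,0.02,-0.047,0.22],[-0.03,-0.03,0.9,0,0.02,-0.047,0.22],[-0.03,-0.03,1.15,0,0.02,-0.047,0.22],[-0.03,-0.03,1.24,0,0.02,-0.047,0.22],[-0.03,-0.03,1.24,0,0.02,-0.047,0.22],[-0.03,-0.03,1.24,0,0.02,-0.047,-1],[-0.03,-0.03,1.24,0,0.02,-0.047,-1],[-0.03,-0.03,1.24,0,0.02,-0.047,-1],[-0.03,-0.03,1.24,0,0.02,-0.047,-1],[-0.03,-0.03,1.24,0,0.02,-0.047,-1]]' 60
python3 - <<'E'
from h import *
show(pick(5,0),place(.0414,.0006,.21,90))
E
```

```text
clock: 31.9
position: [0.5053, -0.3582, 0.0575]
ee_rot: [-0.021, 0.976, -0.004, -0.215]
ft_force: [2.6, -0.3, 6.7]
grip_width: 0.344
grasp_force: 60.7
at [ 0.5053 -0.3582  0.0575] f [ 2.6 -0.3  6.7]
[0.056, 0.001, 0.021, -0.006, 0.016, 0.001]
[0.799, 11.08, -2.969, -2.721, -2.27, 12.384]
```

```bash
python3 -m pendant '[[0,0,-0.6,0,0,0,-1],[0,0,-1.5,0,0,0,-1],[0,0,-2.6,0,0,0,-1],[0.2,1.2,-3.0,-0.3,-0.25,1.3,-1],[0.3,2.4,-3.0,-0.6,-0.5,2.6,-1],[0.4,3.6,-3.0,-0.9,-0.7,3.9,-1],[0.5,4.8,-3.0,-1.2,-0.95,5.2,-1],[0.6,6.0,-3.0,-1.5,-1.2,6.5,-1],[0.7,7.2,-3.0,-1.8,-1.4,7.8,-1],[0.75,8.4,-3.0,-2.1,-1.65,9.1,-1]]' 60
python3 - <<'E'
from h import *
show(place(.0414,.001,.21,90))
E
```

```text
clock: 33.15
position: [0.5171, 0.0528, 0.2094]
ee_rot: [0.568, 0.819, 0.004, -0.074]
ft_force: [1.3, 0.5, -0.2]
grip_width: 0.336
grasp_force: 59.9
at [0.5171 0.0528 0.2094] f [ 1.3  0.5 -0.2]
[2.738, 0.854, 0.269, -0.77, -0.746, 3.609]
```

```bash
python3 -m pendant '[[0.9,0.3,0.1,-0.26,-0.25,1.2,-1],[1.8,0.6,0.2,-0.52,-0.5,2.4,-1],[2.73,0.85,0.2,-0.77,-0.746,3.6,-1],[2.73,0.85,0.2,-0.77,-0.746,3.6,-1],[2.73,0.85,0.2,-0.77,-0.746,3.6,-1],[2.73,0.85,0.2,-0.77,-0.746,3.6,-1],[2.73,0.85,0.2,-0.77,-0.746,3.6,-1],[2.73,0.85,0.2,-0.77,-0.746,3.6,-1],[2.73,0.85,0.2,-0.77,-0.746,3.6,-1],[2.73,0.85,0.2,-0.77,-0.746,3.6,-1]]' 60
python3 - <<'E'
from h import *
show(place(.0414,.001,.115,90))
E
```

```text
clock: 34.4
position: [0.5088, 0.194, 0.2134]
ee_rot: [0.755, 0.656, -0.0, -0.0]
ft_force: [0.2, -0.1, 0.0]
grip_width: 0.336
grasp_force: 59.9
at [0.5088 0.194  0.2134] f [ 0.2 -0.1  0. ]
[0.049, -0.013, 1.969, -0.005, -0.001, 0.048]
```

```bash
python3 -m pendant '[[0.05,-0.013,0.6,0,0,0.048,-1],[0.05,-0.013,1.2,0,0,0.048,-1],[0.05,-0.013,1.6,0,0,0.048,-1],[0.05,-0.013,1.85,0,0,0.048,-1],[0.05,-0.013,1.95,0,0,0.048,-1],[0.05,-0.013,1.95,0,0,0.048,-1],[0.05,-0.013,1.95,0,0,0.048,-1],[0.05,-0.013,1.95,0,0,0.048,-1],[0.05,-0.013,1.95,0,0,0.048,-1],[0.05,-0.013,1.95,0,0,0.048,-1]]' 60
python3 - <<'E'
from h import *
show(place(.0414,.001,.1015,90))
E
```

```text
clock: 35.65
position: [0.5084, 0.1967, 0.116]
ee_rot: [0.757, 0.653, -0.0, -0.0]
ft_force: [0.5, -1.0, -0.2]
grip_width: 0.338
grasp_force: 59.9
at [0.5084 0.1967 0.116 ] f [ 0.5 -1.  -0.2]
[-0.003, 0.0, 0.291, -0.004, -0.002, 0.0]
```

```bash
python3 -m pendant '[[0,0,0.1,0,0,0,-1],[0,0,0.18,0,0,0,-1],[0,0,0.23,0,0,0,-1],[0,0,0.26,0,0,0,-1],[0,0,0.28,0,0,0,-1],[0,0,0.29,0,0,0,-1],[0,0,0.3,0,0,0,-1],[0,0,0.31,0,0,0,-1],[0,0,0.31,0,0,0,-1],[0,0,0.31,0,0,0,-1]]' 60
```

```text
clock: 36.9
position: [0.5085, 0.1967, 0.1009]
ee_rot: [0.757, 0.653, -0.0, -0.0]
ft_force: [-2.9, -0.2, 6.0]
grip_width: 0.345
grasp_force: 60.7
```

```bash
python3 -m pendant '[[0,0,0,0,0,0,-0.5],[0,0,0,0,0,0,-0.2],[0,0,0,0,0,0,0.22],[0,0,0,0,0,0,0.22],[0,0,-0.1,0,0,0,0.22],[0,0,-0.5,0,0,0,0.22],[0,0,-1.4,0,0,0,0.22],[-1.2,0,-2.0,0,0,0,0.22],[-2.4,0,-2.0,0,0,0,0.22],[-3.6,0,-2.0,0,0,0,0.22]]' 60
python3 -m pendant '[[-1.2,0,0,0,0,0,0.22],[-2.4,0,0,0,0,0,0.22],[-2.4,0,0,0,0,0,0.22],[-2.4,0,0,0,0,0,0.22],[-2.4,0,0,0,0,0,0.22],[-2.4,0,0,0,0,0,0.22],[-2.4,0,0,0,0,0,0.22],[-2.4,0,0,0,0,0,0.22],[-2.4,0,0,0,0,0,0.22],[-2.4,0,0,0,0,0,0.22]]' 60
python3 - <<'E'
from h import *
im=stack([.0525,.0825,.1125]); cv2.imwrite("pics/f.png",cv2.resize(im[180:270,150:250],None,fx=6,fy=6,interpolation=2)[...,::-1])
im,d=manip.camera("scene");cv2.imwrite("pics/g.png",cv2.resize(im[150:350,100:300],None,fx=3,fy=3,interpolation=2)[...,::-1])
print(cur()[0])
E
```

```text
clock: 38.15
position: [0.482, 0.0168, 0.2013]
ee_rot: [0.757, 0.653, 0.001, -0.0]
ft_force: [0.7, -0.4, -0.2]
grip_width: 0.612
grasp_force: 0.0
clock: 39.4
position: [0.4645, -0.1002, 0.2004]
ee_rot: [0.757, 0.653, -0.0, -0.0]
ft_force: [0.3, -0.3, 1.0]
grip_width: 0.609
grasp_force: 0.0
0.0825 pallet xy mm [-2.1 39.7] yaw 0.44 [0.05  0.029] 194 0.0821
0.0825 pallet xy mm [ -2.2 -40.4] yaw -2.01 [0.05  0.029] 193 0.0824
0.1125 pallet xy mm [39.6 -1. ] yaw 89.56 [0.108 0.029] 427 0.1123
0.1125 pallet xy mm [-41.7  -3.8] yaw 89.63 [0.107 0.029] 442 0.1123
[ 0.46450997 -0.10014381  0.20036916]
```

View pics/f.png

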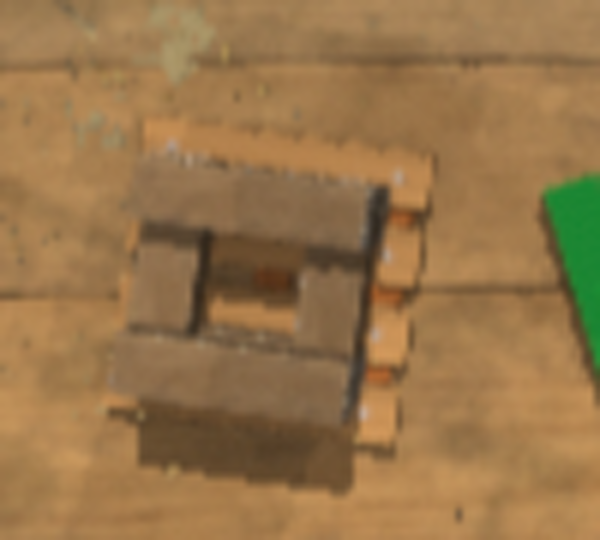

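View pics/g.png

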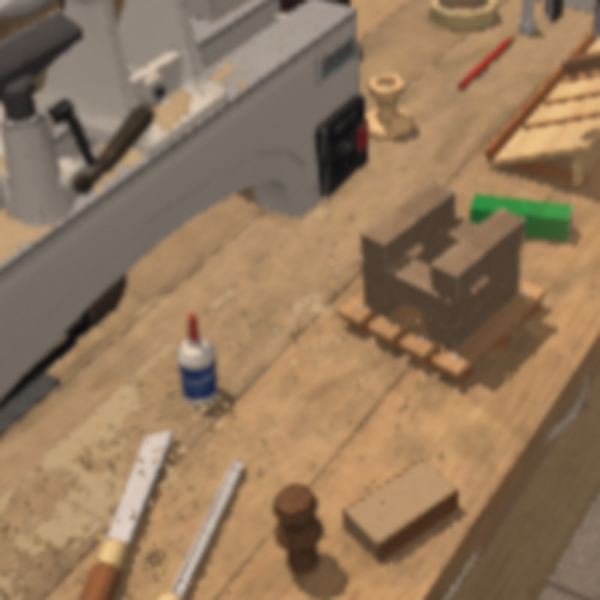

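The stack stands as a neat square. The near top blank (lower edge of the top crop) sits about 3 mm too far towards −y and 1 mm too near, so I will regrip it and shift it.

```bash
python3 - <<'E'
from h import *
show(place(-.0405,0,.2,90))
E
```

```text
at [ 0.4645 -0.1001  0.2004] f [-0.4 -0.3 -0.4]
[5.978, -1.638, 0.01, -0.005, -0.001, 0.0]
```

```bash
python3 -m pendant '[[5.98,-1.64,0,0,0,0,0.22],[5.98,-1.64,0,0,0,0,0.22],[5.98,-1.64,0,0,0,0,0.22],[5.98,-1.64,0,0,0,0,0.22],[5.98,-1.64,0,0,0,0,0.22],[5.98,-1.64,0,0,0,0,0.22],[5.98,-1.64,0,0,0,0,0.22],[5.98,-1.64,0,0,0,0,0.22],[5.98,-1.64,1.0,0,0,0,0.22],[5.98,-1.64,1.2,0,0,0,0.22]]' 30
python3 - <<'E'
from h import *
show(place(-.0405,0,.1015,90))
E
```

```text
clock: 40.75
position: [0.426, 0.2058, 0.1384]
ee_rot: [0.758, 0.653, -0.002, -0.0]
ft_force: [0.6, 0.2, 0.8]
grip_width: 0.612
grasp_force: 0.0
at [0.426  0.2058 0.1384] f [0.6 0.2 0.8]
[0.04, 0.022, 0.738, -0.026, 0.021, -0.013]
```

```bash
python3 -m pendant '[[0.02,0.01,0.4,0,0,0,0.22],[0.02,0.01,0.65,0,0,0,0.22],[0.02,0.01,0.74,0,0,0,0.22],[0.02,0.01,0.76,0,0,0,0.22],[0.02,0.01,0.76,0,0,0,0.22],[0.02,0.01,0.76,0,0,0,0.22],[0.02,0.01,0.76,0,0,0,-1],[0.02,0.01,0.76,0,0,0,-1],[0.02,0.01,0.76,0,0,0,-1],[0.02,0.01,0.76,0,0,0,-1]]' 30
python3 - <<'E'
from h import *
show(place(-.0405,0,.1015,90))
E
```

```text
clock: 42.0
position: [0.428, 0.2088, 0.1028]
ee_rot: [0.757, 0.653, 0.0, -0.0]
ft_force: [-1.1, -0.4, 6.3]
grip_width: 0.344
grasp_force: 30.9
at [0.428  0.2088 0.1028] f [-1.1 -0.4  6.3]
[-0.027, -0.011, 0.026, -0.002, -0.004, 0.001]
```

```bash
python3 -m pendant '[[0,0,-0.05,0,0,0,-1],[0,0,-0.06,0,0,0,-1],[0.03,0.008,-0.06,0,0,0,-1],[0.064,0.014,-0.06,0,0,0,-1],[0.064,0.014,-0.06,0,0,0,-1],[0.064,0.014,-0.04,0,0,0,-1],[0.064,0.014,-0.02,0,0,0,-1],[0.064,0.014,-0.01,0,0,0,-1],[0.064,0.014,0,0,0,0,-1],[0.064,0.014,0.005,0,0,0,-1]]' 60
```

```text
clock: 43.25
position: [0.4289, 0.2116, 0.1029]
ee_rot: [0.757, 0.653, -0.0, -0.001]
ft_force: [-4.3, -3.6, 12.3]
grip_width: 0.338
grasp_force: 61.5
```

Blank in contact, so I release it, lift, and clear the view.

```bash
python3 -m pendant '[[0,0,-0.005,0,0,0,-0.5],[0,0,-0.005,0,0,0,-0.2],[0,0,-0.005,0,0,0,0.22],[0,0,-0.005,0,0,0,0.22],[0,0,-0.1,0,0,0,0.22],[0,0,-0.5,0,0,0,0.22],[0,0,-1.4,0,0,0,0.22],[-1.2,0,-2.0,0,0,0,0.22],[-2.4,0,-2.0,0,0,0,0.22],[-3.6,0,-2.0,0,0,0,0.22]]' 60
python3 -m pendant '[[-1.2,0,0,0,0,0,0.22],[-2.4,0,0,0,0,0,0.22],[-2.4,0,0,0,0,0,0.22],[-2.4,0,0,0,0,0,0.22],[-2.4,0,0,0,0,0,0.22],[-2.4,0,0,0,0,0,0.22],[-2.4,0,0,0,0,0,0.22],[-2.4,0,0,0,0,0,0.22],[-2.4,0,0,0,0,0,0.22],[-2.4,0,0,0,0,0,0.22]]' 60
python3 - <<'E'
from h import *
im=stack([.0825,.1125]); cv2.imwrite("pics/i.png",cv2.resize(im[180:270,150:250],None,fx=6,fy=6,interpolation=2)[...,::-1])
E
```

```text
clock: 44.5
position: [0.4025, 0.0318, 0.203]
ee_rot: [0.757, 0.653, 0.001, -0.0]
ft_force: [1.4, -1.3, 0.6]
grip_width: 0.61
grasp_force: 0.0
clock: 45.75
position: [0.3851, -0.0851, 0.2022]
ee_rot: [0.757, 0.653, -0.0, -0.0]
ft_force: [-0.3, 0.4, 0.1]
grip_width: 0.614
grasp_force: 0.0
0.0825 pallet xy mm [-1.6 39.5] yaw 1.19 [0.049 0.029] 194 0.0827
0.0825 pallet xy mm [ -3.4 -40.9] yaw 3.14 [0.053 0.031] 196 0.0822
0.1125 pallet xy mm [39.7 -0.7] yaw 89.36 [0.107 0.029] 428 0.1124
0.1125 pallet xy mm [-40.9  -1.1] yaw 89.96 [0.108 0.029] 443 0.1124
```

View pics/i.png

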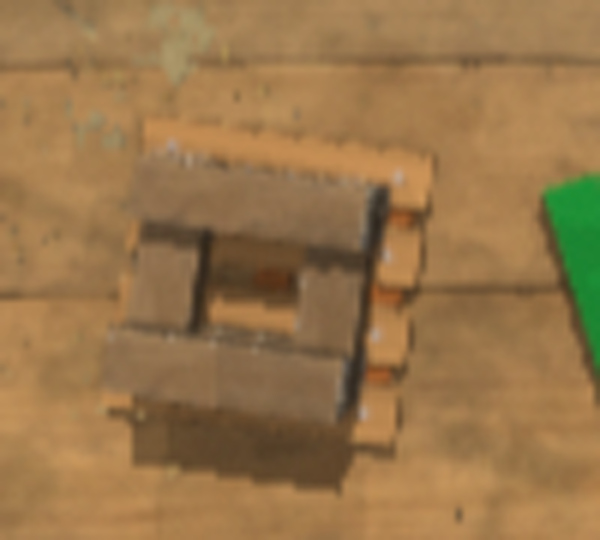

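The near top blank now lines up with the far one, and all edges of the square stack are flush to about 1 mm. The gripper is clear of everything.

```bash
python3 -c "
from workcell import manip
print(manip.hand_in())"
```

```text
the job is handed in; nothing more can be done
None
```

The drying stack is built two layers higher with all four beech blanks, flush to about 1 mm by the top camera. It was handed in at about 46 s, and the slim blank, the bystanders and the green look-alike were left alone.

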